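# Snap the check weight onto the load cell ring

### The job

Check-load the weighing stand: lift the brass check weight by the black grip above its snap hook, push the hook down over the outer bar of the steel ring on the load cell until the sprung gate has opened and flicked shut under the bar, give it a light upward tug to prove the closed gate holds, then leave the weight hanging still and free on the ring. The load cell is rated for 20 N, so feel your way: never press or pull on it harder than that, and do not disturb the small brass weights or the tape roll.

Things in the scene. Friction and masses are not known exactly. Their poses are not given: they have to be found in the camera images.
- check_weight: Loose brass check weight, 0.4 kg +-15 %, rigidly carrying a steel snap hook; starts upright, origin under its centre. Brass cylinder 44 mm dia, 40 high; 7 mm stem on the axis to z=62 mm, bending to the hook's straight back at x=-16 (z 80 to 145). The hook (7 mm bar, 10 mm wide in y) lies in the x-z plane; its nose, at x=+16, ends at z=125. The mouth opens to +x, below the nose.
- grip_point (a point): Middle of the black grip above the hook: 14 mm square (sides along the weight's x and y), on the weight's axis, z=164 to 204 mm above its underside; this point at 188 mm, 38 mm above hook_seat.
- hook_seat (a point): Where the centre of the ring's bar lies when the hook is fully home: on the weight's axis, 150 mm above its underside, in the inner top of the hook (an inverted V, which centres the bar). Axes as the weight's. The bar comes up to it along the axis from below, through the gate; below the gate there is room for the bar from 35 to 70 mm under this point.
- gate_hinge (a point): Hinge of the gate on the hook's back, x=-13 mm, z=112 mm of the weight. From here the gate (brass wire 5 mm dia, 31 mm long) rises at 45 degrees to the inside of the nose when shut.
- gate (a joint): Sprung gate: 0 rad shut, up to 0.75 open (inward, towards the hook's back). The bar, coming from below, meets it 35 mm under hook_seat and opens it with a push of some 5 to 9 N; it flicks back to 0 only in the last 2 or 3 mm before the seat. Seated, the bar is clear of the gate; raise the hook some 15 mm and the shut gate catches under the bar.
- stand: Fixed weighing stand; origin under the centre of its grey base plate (200 x 120 x 13 mm). Steel column 20 mm dia at x=+66 mm, to z=258. A clamp on it carries the aluminium load cell (22 mm high, 24 wide), reaching level to x=-40 and ending in a flat level D-shaped ring of 9 mm steel bar. The cell yields 1 mm per 12 N; rated 20 N. For hanging, the hook's x axis points along the stand's x axis.
- under_bar (a point): Point on the base plate (13 mm above the bench) straight below the middle of the ring's outer bar, stand x=-75 mm. The bar runs along the stand's y, 30 mm straight; the opening behind it, which takes the nose, is 24 mm (x) by 34 mm (y). The bar's centre is 192 to 218 mm above the bench: the clamp is set by hand and the height is not measured.
- brass_0: Bystander: small brass weight 28 mm dia, 39 mm high, on the bench; origin under its centre.
- brass_1: Bystander: small brass weight 24 mm dia, 34 mm high; origin under its centre.
- brass_2: Bystander: small brass weight 20 mm dia, 28 mm high; origin under its centre.
- tape: Bystander: tan tape roll 96 mm dia, 25 mm high, lying flat; origin under its centre.

How it is judged:
On the way, in this order (a step that is already met when the one before it is completed fails the run):
1. the check weight is lifted off the bench (height (world z) of check_weight above 0.02 m), for 0.2 s.
2. the ring's bar presses the gate open (value of joint gate above 0.3 rad and contact force between gate_c0 and stand above 0.5 N), for 0.02 s.
3. the bar is fully home in the hook and the gate has flicked shut (value of joint gate below 0.06 rad and contact force between check_weight and stand above 1 N and contact force between gate_c0 and stand below 0.1 N and x of hook_seat in the frame of stand between -0.082 and -0.068 m and y of hook_seat in the frame of stand between -0.016 and 0.016 m and z of hook_seat in the frame of stand between 0.182 and 0.225 m), for 0.1 s.
4. an upward tug of at least 1.5 N is held by the shut gate (value of joint gate below 0.06 rad and contact force between gate_c0 and stand above 1.5 N), for 0.1 s.
At the end, for the whole second after the job is handed in: The weight hangs by its hook on the ring's outer bar (hook seat within 7 mm of the bar in x, 16 mm of its middle in y), gate shut (under 0.06 rad), upright within 0.12 rad, slower than 0.03 m/s; bystanders within 20 mm of where they stood (value of joint gate below 0.06 rad and contact force between check_weight and stand above 2 N and x of hook_seat in the frame of stand between -0.082 and -0.068 m and y of hook_seat in the frame of stand between -0.016 and 0.016 m and z of hook_seat in the frame of stand between 0.182 and 0.225 m and angle between check_weight's own z axis and vertical below 0.12 rad and linear speed of check_weight below 0.03 m/s and distance of each of brass_0, brass_1, brass_2, tape from where it was at the start of the episode below 0.02 m); the robot touches nothing.
It fails at once if the load cell stand is pressed or pulled with more than 20 N (contact force between any of check_weight, the fingers and stand above 20 N).
It fails at once if a bystander is moved by more than 20 mm (distance of any of brass_0, brass_1, brass_2, tape from where it was at the start of the episode above 0.02 m).
It also fails if it takes over 61 s, if anything falls off the work surface, if the arm or the gripper's body presses on something with over 40 N, if the wrist force passes 120 N, or if a joint passes its speed limit or range.

### The arm

A 7-joint arm with a two-finger parallel gripper is mounted at the origin on a cart in front of the work surface, level with it; the furniture and walls round the work are solid. World frame = base frame: x ahead of the robot, y to its left, z up, the work surface at z = 0. Lengths are in m, angles in rad, forces in N, time in s.
With the tool pointing down it reaches from about 0.425 to 0.875 m from the base axis. Payload 4.7 kg.
Tool frame: the origin (TCP) lies midway between the tips of the shut fingers; the grasp point (between the pads) lies 19 mm behind it; z points along the fingers, y is the line along which they close (so a half turn about z gives the same grasp; the last joint's range is limited). The gripper opens to 87 mm and grips with 3 to 60 N. Pads are 19 mm wide; open, the fingers measure 117 mm over their backs; the gripper's body (75 mm by 190 mm) begins 51 mm behind the grasp point.
Start: joints at [1.24, 0.321, -0.07, 1.45, 0.023, 1.371, -0.057], TCP at [0.22, -0.612, 0.223] pointing down, gripper open.
Joint ranges: [-2.86, 2.86], [-0.3, 2.09], [-1.38, 1.24], [0.06, 2.45], [-1.56, 4.7], [0.09, 2.05], [-2.69, 2.69]. Speed limits (rad/s): [2.57, 2.57, 3.14, 3.14, 3.14, 3.14, 3.14].

### API

Orientations are given as a rotation vector (axis times angle).
In Python, from bench import ctrl gives the robot as it stands.
- The arm moves only by the shell command python3 inch.py 'ROWS' [FORCE]. ROWS is rows parted by semicolons, their numbers by spaces, 1 to 20 of them, each of 5 numbers: dx, dy, dz in m, then a turn about the tool's z in rad, then the opening from 0.0 (shut) to 1.0 (fully open); each row is the pose to reach, as a shift and turn from the pose commanded when the command began, along the tool's axes at that moment; what a row does not reach only later rows make up. A row lasts 1/10 s, in which the tool goes at most 0.05 m and 0.15 rad, less where a joint would pass 70% of its speed; a pose out of reach is approached as far as the arm can. The fingers move at their own pace and stop on an object; FORCE is the grip in N (left out, the last holds). Time passes only in rows, so rows that do not move let the fingers close. It prints the time, the measured TCP pose, the force, the opening and the grip force at its end.
- ctrl.get_state(): the state, without advancing time (a new reading comes with each control period).
- ctrl.get_image(name): name is "scene" or "top" or "wrist"; returns the picture (420x560x3 uint8, red, green, blue); there is no depth.
- ctrl.camera_model(name): a dict with "vertical_fov" (degrees; the focal length in pixels is half the picture's height over the tangent of half this angle, whatever the lens; pixels are square), "cx", "cy" (the principal point, pixels), "k1" (the pictures are not rectified: a ray, as slopes to the right and down, at radius r is drawn at 1 + k1 r^2 times it, then the intrinsics apply), "rvec" (rotation vector, rad) and "tvec" (3), from world to camera coordinates, as OpenCV has them; the wrist camera has in their place "hand_eye" (4x4, takes a point from camera to tool coordinates, whose origin is the TCP and whose axes are the flange's). Camera axes: x right, y down, z forward; pixel columns grow to the right and rows downward; lengths in m; the calibration is good to about 2 mm. A picture is of the moment at which its call begins: read the wrist's pose just before it. camera_model takes no time and is no camera call.
- ctrl.close_job(): hands the job in; it is judged then, once.
The state is a dict: "time": time; "joint_positions": joint angles; "qd": joint speeds; "joint_torque": joint torques, N m; "position": TCP position; "tool_rot": TCP orientation; "ft_force": force on the tool from outside, world axes, zero at the start; "torque": the same for the moment, N m; "grip_width": opening from 0.0 (shut) to 1.0 (fully open); "grip_force": force on a finger pad.
Only numpy, scipy, OpenCV 4.12 (cv2) and the standard library are available. Lean on these libraries where they do the work, as an engineer would, in place of code of your own. Each camera call takes 0.05 s, during which the arm holds its last target. There are 200 camera calls.

## Working session

There is one attempt and no reset: what is moved stays moved. The work goes in short steps, Python scripts to look and compute and a shell command to move; the robot and the scene stay as the last step left them, time stands still between calls to the robot, and variables do not carry over. Pictures are saved under pics/ and viewed, at most 10 in all, crops included, and the job is handed in when it is done.

```bash
ls; mkdir -p pics
python3 - <<'E'
from bench import ctrl
import cv2
s=ctrl.get_state();print({k:s[k] for k in('time','position','tool_rot','grip_width','ft_force')})
for n in('scene','top'):
    cv2.imwrite(f'pics/{n}0.png',ctrl.get_image(n)[:,:,::-1]);print(n,ctrl.camera_model(n))
print(ctrl.camera_model('wrist'))
E
```

```text
bench.py
inch.py
pics
{'time': 0.0, 'position': array([ 0.21946371, -0.61125573,  0.22147523]), 'tool_rot': array([-3.09322230e+00, -5.38713587e-01,  6.86671674e-04]), 'grip_width': 0.9988562180935519, 'ft_force': array([-0.00881778, -0.41110723, -0.18769818])}
scene {'vertical_fov': 55.52001995943489, 'cx': 278.08947127204965, 'cy': 209.8184164573612, 'k1': -0.0924963681818932, 'rvec': array([ 0.63628439, -2.40727343,  1.45686034]), 'tvec': array([0.42262299, 0.22783858, 0.7206043 ])}
top {'vertical_fov': 55.47997206780575, 'cx': 274.6647559357983, 'cy': 207.16251766953624, 'k1': 0.0017375172339123752, 'rvec': array([ 2.02801906, -2.17255853,  0.25455868]), 'tvec': array([0.00113577, 0.55039529, 1.03284194])}
{'vertical_fov': 66.36272259526604, 'cx': 277.23933844751093, 'cy': 208.31007211873904, 'k1': -0.059905766020128384, 'hand_eye': array([[ 3.10813319e-04, -9.56971334e-01, -2.90182302e-01,
         7.98305594e-02],
       [ 9.99999744e-01,  1.10413429e-04,  7.06971968e-04,
        -1.16169974e-04],
       [-6.44511885e-04, -2.90182448e-01,  9.56971124e-01,
        -1.62697054e-01],
       [ 0.00000000e+00,  0.00000000e+00,  0.00000000e+00,
         1.00000000e+00]])}
```

View pics/scene0.png

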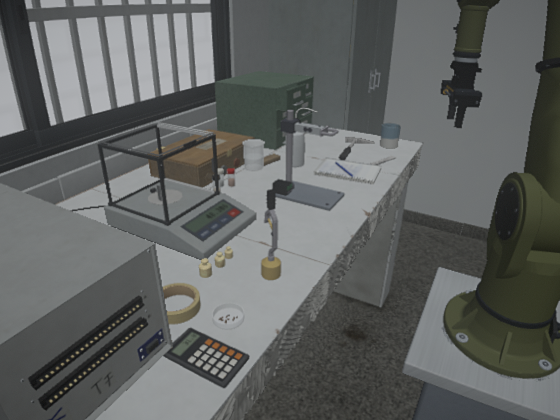

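View pics/top0.png

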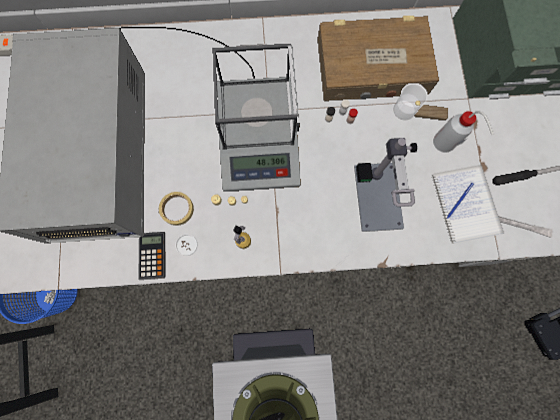

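The scene view shows the weight at (270,268) with its grip at (270,198), the stand plate at (308,193) and the column at (290,150). The top view shows the weight at (242,238), the ring at (403,198) and the plate at (380,196). I'll enlarge both areas.

```bash
cat > h.py <<'E'
import numpy as np, cv2
from bench import ctrl
from scipy.spatial.transform import Rotation as R
def cam(n):
    c=ctrl.camera_model(n)
    f=210/np.tan(np.radians(c['vertical_fov'])/2)
    K=np.array([[f,0,c['cx']],[0,f,c['cy']],[0,0,1]]);d=np.array([c['k1'],0,0,0,0])
    if n=='wrist':
        s=ctrl.get_state();T=np.eye(4);T[:3,:3]=R.from_rotvec(s['tool_rot']).as_matrix();T[:3,3]=s['position']
        T=np.linalg.inv(T@c['hand_eye'])
    else:
        T=np.eye(4);T[:3,:3]=R.from_rotvec(c['rvec']).as_matrix();T[:3,3]=c['tvec']
    return K,d,T
def ray(C,uv):
    K,d,T=C
    p=cv2.undistortPoints(np.array(uv,float).reshape(-1,1,2),K,d)[:,0]
    v=np.c_[p,np.ones(len(p))]@T[:3,:3]
    return -T[:3,:3].T@T[:3,3], v/np.linalg.norm(v,axis=1,keepdims=True)
def plane(C,uv,z):
    o,v=ray(C,uv); return o+v*((z-o[2])/v[:,2:])
def proj(C,P):
    K,d,T=C
    return cv2.projectPoints(np.array(P,float).reshape(-1,1,3),cv2.Rodrigues(T[:3,:3])[0],T[:3,3],K,d)[0][:,0]
def tri(Cs,uvs):
    A=np.zeros((3,3));b=np.zeros(3)
    for C,u in zip(Cs,uvs):
        o,v=ray(C,[u]);M=np.eye(3)-np.outer(v[0],v[0]);A+=M;b+=M@o
    return np.linalg.solve(A,b)
E
python3 - <<'E'
import cv2
t=cv2.imread('pics/top0.png');s=cv2.imread('pics/scene0.png')
z=lambda i,x,y,w,h,k:cv2.resize(i[y:y+h,x:x+w],None,fx=k,fy=k,interpolation=cv2.INTER_CUBIC)
import numpy as np
a=z(t,345,130,80,110,5);b=z(t,225,215,60,110,5)  # 400x550, 300x550
cv2.imwrite('pics/ct.png',np.hstack([a,b]))
a=z(s,255,100,100,120,4.5);b=z(s,240,180,60,120,4.5)
cv2.imwrite('pics/cs.png',np.hstack([a,b]))
E
```

```text
(no output)
```

View pics/ct.png

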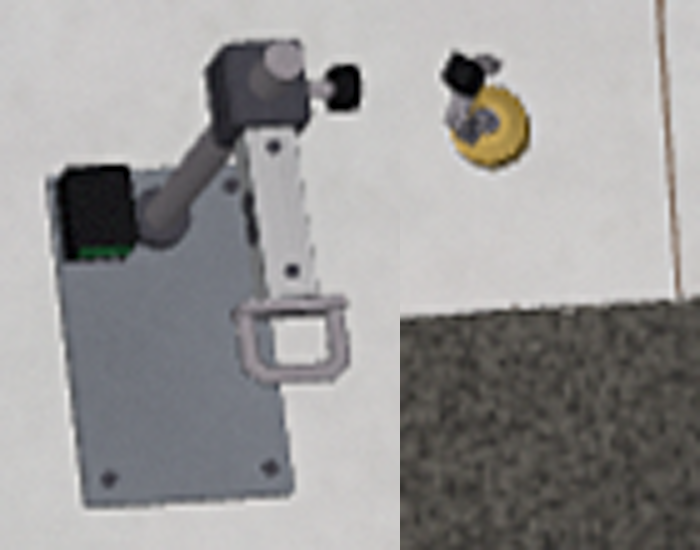

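View pics/cs.png

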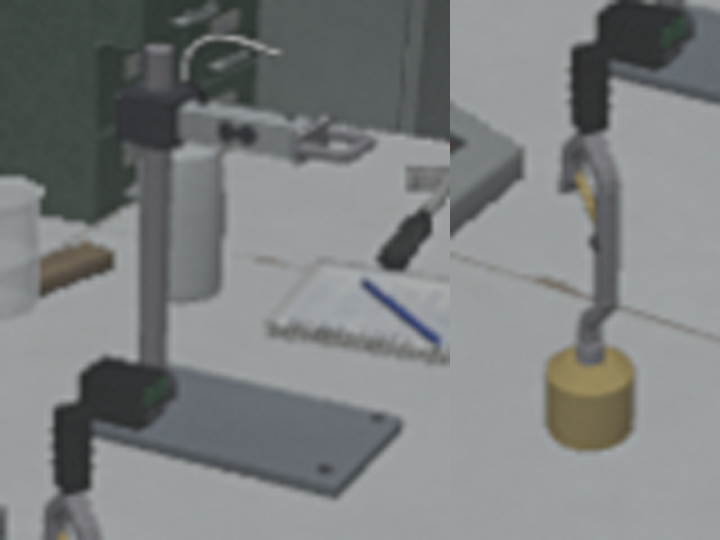

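Top crop: plate corners at (48,178), (87,505) and (292,492), with the outer bar's middle near (300,373). The grip is at (463,73) and the brass disc at (490,126). Scene crop: the outer bar runs from (330,158) to (372,142). The hook's nose is on the left (568,180) and its back on the right (606,240).

```bash
cat > m.py <<'E'
from h import *
np.set_printoptions(precision=4,suppress=True)
Ct,Cs=cam('top'),cam('scene')
ta=lambda u,v:(345+(u-2)/5,130+(v-2)/5); tb=lambda u,v:(225+(u-402)/5,215+(v-2)/5)
sa=lambda u,v:(255+(u-2)/4.5,100+(v-2)/4.5); sb=lambda u,v:(240+(u-452)/4.5,180+(v-2)/4.5)
P=plane(Ct,[ta(48,178),ta(87,505),ta(292,492)],.013);print('plate',P)
d=P[0]-P[1];print('len',np.linalg.norm(d[:2]),'wid',np.linalg.norm((P[2]-P[1])[:2]),'yaw',np.arctan2(d[1],d[0]))
e=P[1]-P[2];print('yaw2',np.arctan2(-e[0],e[1]))
# stand centre & bar xy
yaw=np.arctan2(d[1],d[0]);ux=np.array([np.cos(yaw),np.sin(yaw)])
c=(P[0]+P[2])[:2]/2;print('centre',c,'underbar',c-.075*ux)
print('bar tri',tri([Ct,Cs],[ta(302,373),sa(352,150)]))
for z in(.192,.205,.218):print(z,plane(Ct,[ta(302,373)],z))
print('scene plate corners',plane(Cs,[sa(335,490),sa(400,425)],.013))
print('grip top',plane(Ct,[tb(461,72)],.204)); print('grip tri',tri([Ct,Cs],[tb(463,74),sb(590,45)]))
# brass
print('brass top c',plane(Ct,[tb(490,124)],.03))
print('brass scene base',plane(Cs,[sb(590,440)],.0))
G=plane(Ct,[tb(461,72)],.204)[0]
for psi in np.arange(-3,3.2,.4):
    u=np.array([np.cos(psi),np.sin(psi),0])
    b=np.r_[G[:2],0]
    q=proj(Cs,[b+.016*u+[0,0,.13],b-.016*u+[0,0,.112]]);q2=proj(Ct,[b+.016*u+[0,0,.13],b-.016*u+[0,0,.112]])
    print(round(psi,2),((q-[240,180])*4.5+[452,2]).round().tolist(),((q2-[225,215])*5+[402,2]).round().tolist())
E
python3 m.py
```

```text
plate [[ 0.6723 -0.2807  0.013 ]
 [ 0.476  -0.2803  0.013 ]
 [ 0.4755 -0.3976  0.013 ]]
len 0.1962626631197901 wid 0.11723544806358999 yaw -0.0017697763327044773
yaw2 -0.0047290120010324765
centre [ 0.5739 -0.3391] underbar [ 0.4989 -0.339 ]
bar tri [ 0.5026 -0.3432  0.2101]
0.192 [[ 0.5046 -0.3502  0.192 ]]
0.205 [[ 0.5017 -0.3456  0.205 ]]
0.218 [[ 0.4989 -0.3411  0.218 ]]
scene plate corners [[ 0.4728 -0.2724  0.013 ]
 [ 0.4718 -0.3832  0.013 ]]
grip top [[0.4695 0.0583 0.204 ]]
grip tri [0.4694 0.0579 0.2044]
brass top c [[0.4715 0.0581 0.03  ]]
brass scene base [[0.4645 0.0693 0.    ]]
-3.0 [[625.0, 201.0], [560.0, 222.0]] [[480.0, 128.0], [472.0, 74.0]]
-2.6 [[627.0, 194.0], [558.0, 229.0]] [[492.0, 124.0], [460.0, 79.0]]
-2.2 [[624.0, 187.0], [560.0, 236.0]] [[501.0, 115.0], [452.0, 87.0]]
-1.8 [[616.0, 182.0], [568.0, 242.0]] [[505.0, 103.0], [447.0, 99.0]]
-1.4 [[604.0, 178.0], [580.0, 245.0]] [[505.0, 91.0], [447.0, 111.0]]
-1.0 [[591.0, 177.0], [594.0, 246.0]] [[500.0, 79.0], [452.0, 122.0]]
-0.6 [[577.0, 179.0], [607.0, 245.0]] [[491.0, 71.0], [461.0, 130.0]]
-0.2 [[566.0, 183.0], [619.0, 240.0]] [[479.0, 67.0], [473.0, 134.0]]
0.2 [[559.0, 189.0], [625.0, 234.0]] [[467.0, 68.0], [485.0, 133.0]]
0.6 [[557.0, 196.0], [627.0, 227.0]] [[455.0, 74.0], [496.0, 128.0]]
1.0 [[561.0, 202.0], [623.0, 220.0]] [[447.0, 83.0], [504.0, 118.0]]
1.4 [[569.0, 208.0], [614.0, 215.0]] [[443.0, 95.0], [508.0, 107.0]]
1.8 [[582.0, 211.0], [602.0, 212.0]] [[444.0, 107.0], [507.0, 95.0]]
2.2 [[596.0, 212.0], [589.0, 211.0]] [[450.0, 118.0], [501.0, 84.0]]
2.6 [[609.0, 210.0], [576.0, 213.0]] [[459.0, 126.0], [492.0, 76.0]]
3.0 [[620.0, 205.0], [565.0, 218.0]] [[471.0, 129.0], [480.0, 73.0]]
```

```bash
python3 inch.py '0 0 -0.05 0 1;0 0 -0.1 0 1;0.3 -0.24 -0.12 -0.7 1;0.3 -0.24 -0.12 -0.7 1;0.3 -0.24 -0.12 -0.7 1;0.3 -0.24 -0.12 -0.7 1;0.3 -0.24 -0.12 -0.7 1;0.3 -0.24 -0.12 -0.7 1;0.3 -0.24 -0.12 -0.7 1;0.3 -0.24 -0.12 -0.7 1;0.46 -0.546 -0.12 -0.7 1;0.46 -0.546 -0.12 -0.7 1;0.46 -0.546 -0.12 -0.7 1;0.46 -0.546 -0.12 -0.7 1;0.46 -0.546 -0.12 -0.7 1;0.46 -0.546 -0.12 -0.7 1;0.46 -0.546 -0.12 -0.7 1;0.46 -0.546 -0.12 -0.7 1;0.46 -0.546 -0.12 -0.7 1;0.46 -0.546 -0.12 -0.7 1'
python3 inch.py '0 0 0 0 1;0 0 0 0 1;0 0 0 0 1' | tail -3
python3 - <<'E'
from h import *
s=ctrl.get_state();print(s['position'],s['tool_rot'],s['time'],s['ft_force'])
im=ctrl.get_image('wrist')[:,:,::-1];cv2.imwrite('pics/w1.png',im)
print(proj(cam('wrist'),[[.4695,.058,.204],[.47,.058,.04]]))
E
```

```text
time: 2.1
position: [0.4679, 0.0561, 0.3421]
tool_rot: [2.724, 1.565, -0.002]
ft_force: [-0.4, -0.6, 0.0]
grip_width: 0.997
grip_force: 0.0
ft_force: [0.2, 0.6, 0.3]
grip_width: 1.0
grip_force: 0.0
[0.4680728  0.05674604 0.34246432] [-2.72380604e+00 -1.56529014e+00  2.72884157e-04] 2.4 [0.17771501 0.56358003 0.31739074]
[[277.92808523 195.30348785]
 [277.8975429  166.79974572]]
```

View pics/w1.png

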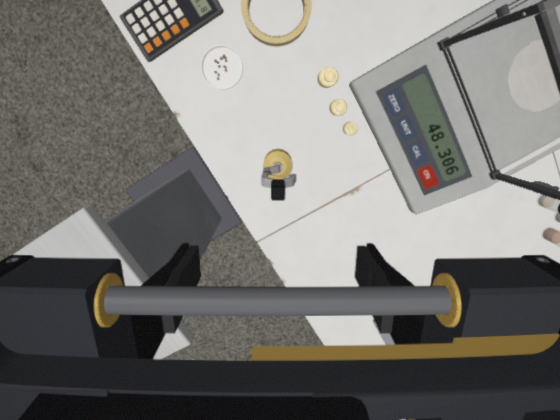

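The grip top sits at (278,190), close to the predicted (278,195), with the hook just above it. I'll enlarge it.

Run:
```python
import cv2
i=cv2.imread('pics/w1.png')
cv2.imwrite('pics/w1c.png',cv2.resize(i[140:210,245:315],None,fx=8,fy=8,interpolation=cv2.INTER_CUBIC))
```

```text
(no output)
```

View pics/w1c.png

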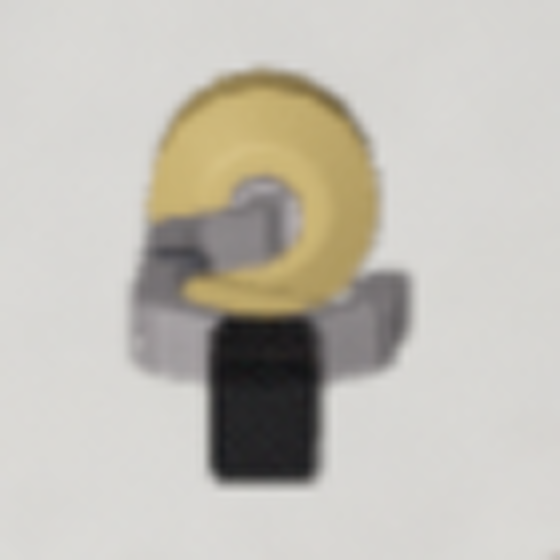

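The hook lies along the image's x axis with the nose to the right (+tool y), so the tool is aligned with it. Moving to the grip needs about +3 mm in tool x and 171 mm down.

```bash
python3 inch.py '0.003 0 0.04 0 1;0.003 0 0.08 0 1;0.003 0 0.12 0 1;0.003 0 0.15 0 1;0.003 0 0.165 0 1;0.003 0 0.171 0 1;0.003 0 0.171 0 1;0.003 0 0.171 0 0;0.003 0 0.171 0 0;0.003 0 0.171 0 0;0.003 0 0.171 0 0;0.003 0 0.171 0 0;0.003 0 0.171 0 0;0.003 0 0.171 0 0;0.003 0 0.171 0 0;0.003 0 0.171 0 0' 30
```

```text
time: 4.05
position: [0.4695, 0.0602, 0.1715]
tool_rot: [2.723, 1.568, -0.0]
ft_force: [-1.0, -0.1, -0.8]
grip_width: 0.264
grip_force: 0.0
```

```bash
python3 inch.py '0 0 0 0 0;0 0 0 0 0;0 0 0 0 0;0 0 0 0 0;0 0 0 0 0;0 0 0 0 0' 30; python3 inch.py '0 0 -0.01 0 0;0 0 -0.03 0 0;0 0 -0.06 0 0;0 0 -0.1 0 0;0 0 -0.13 0 0;0 0 -0.15 0 0;0 0 -0.15 0 0;0 0 -0.15 0 0'
python3 - <<'E'
from h import *
im=ctrl.get_image('top')[:,:,::-1];im2=ctrl.get_image('scene')[:,:,::-1];cv2.imwrite('pics/t2.png',np.vstack([np.hstack([cv2.resize(im[180:260,200:290],None,fx=4,fy=4),cv2.resize(im2[140:240,220:320],(400,320))])]))
E
```

```text
time: 4.65
position: [0.4696, 0.0601, 0.1715]
tool_rot: [2.722, 1.567, 0.0]
ft_force: [-0.3, -0.7, -0.9]
grip_width: 0.158
grip_force: 30.0
time: 5.45
position: [0.4689, 0.0603, 0.3207]
tool_rot: [-2.722, -1.568, 0.002]
ft_force: [-0.8, -0.5, -5.6]
grip_width: 0.159
grip_force: 30.0
```

View pics/t2.png

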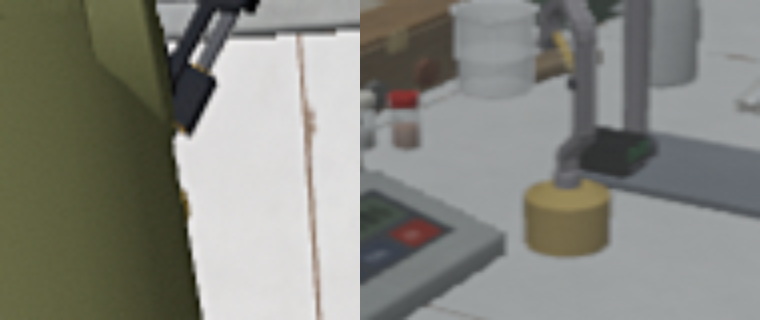

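The weight hangs upright, and the wrist reads about 4.5 N. Next I carry it towards the stand, turning it to line up, and stop high to look at the ring.

```bash
python3 inch.py '0 0 -0.04 0 0;-0.03 0.015 -0.08 -0.05 0;-0.06 0.03 -0.12 -0.1 0;-0.1 0.047 -0.13 -0.2 0;-0.14 0.066 -0.13 -0.3 0;-0.18 0.085 -0.13 -0.4 0;-0.22 0.104 -0.13 -0.5 0;-0.26 0.123 -0.13 -0.523 0;-0.29 0.137 -0.13 -0.523 0;-0.309 0.145 -0.13 -0.523 0;-0.309 0.145 -0.13 -0.523 0;-0.309 0.145 -0.13 -0.523 0;-0.309 0.145 -0.13 -0.523 0;-0.309 0.145 -0.13 -0.523 0;-0.309 0.145 -0.13 -0.523 0'
python3 - <<'E'
from h import *
np.set_printoptions(precision=4,suppress=True)
C=cam('wrist');im=ctrl.get_image('wrist')[:,:,::-1];cv2.imwrite('pics/w3.png',im);np.savez('w3.npz',T=C[2])
print(proj(C,[[.50,-.342,.205],[.573,-.339,.013]]))
E
```

```text
time: 7.05
position: [0.4401, -0.2788, 0.4517]
tool_rot: [2.223, 2.22, -0.0]
ft_force: [0.2, -0.1, -3.8]
grip_width: 0.156
grip_force: 30.0
[[321.4767 221.4383]
 [346.1189 186.9182]]
```

View pics/w3.png

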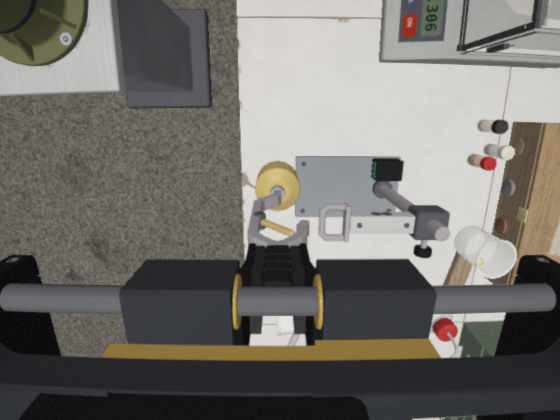

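The ring is at (335,222) with its outer bar near column 324, against a predicted (321.5,221.4). The stand is square to the image. I'll get the bar's column from the intensity profile.

Run:
```python
from h import *
np.set_printoptions(precision=4,suppress=True,linewidth=150)
K,d,_=cam('wrist');C=(K,d,np.load('w3.npz')['T'])
i=cv2.imread('pics/w3.png').astype(int)
g=i.sum(2)/3
print(g[216:229,312:358].mean(0).round().astype(int))
print('rows at col 335',g[198:248,331:340].mean(1).round().astype(int))
for z in(.192,.205,.218):print(z,plane(C,[(324,222.5),(352,222)],z))
```

```text
[211 211 211 211 210 207 190 154 159 170 173 166 157 175 203 209 210 211 211 210 210 210 210 209 209 209 209 208 208 203 177 119 103 134 166 175 173
 159 169 192 198 198 198 198 192 178]
rows at col 335 [153 153 153 153 150 145 151 163 170 173 168 151 143 153 155 154 155 154 165 196 213 214 214 215 215 215 215 216 215 214 214 214 214 214 213 204 170
 157 167 173 173 168 170 199 214 216 215 215 215 215]
0.192 [[ 0.5055 -0.3481  0.192 ]
 [ 0.5448 -0.3475  0.192 ]]
0.205 [[ 0.5035 -0.3435  0.205 ]
 [ 0.5415 -0.3429  0.205 ]]
0.218 [[ 0.5015 -0.3389  0.218 ]
 [ 0.5383 -0.3383  0.218 ]]
```

Bar estimate: x about 0.500, y about -0.342, z about 0.21. I'll descend at x=0.41 to put the bar 40–65 mm under the seat, slide the hook in along +x, and look.

```bash
python3 inch.py '-0.03 -0.03 0.03 0 0;-0.063 -0.03 0.07 0 0;-0.063 -0.03 0.11 0 0;-0.063 -0.03 0.15 0 0;-0.063 -0.03 0.168 0 0;-0.063 -0.03 0.168 0 0;-0.063 -0.015 0.168 0 0;-0.063 0 0.168 0 0;-0.063 0.02 0.168 0 0;-0.063 0.035 0.168 0 0;-0.063 0.05 0.168 0 0;-0.063 0.06 0.168 0 0;-0.063 0.06 0.168 0 0;-0.063 0.06 0.168 0 0;-0.063 0.06 0.168 0 0'
python3 - <<'E'
from h import *
w=ctrl.get_image('wrist')[:,:,::-1];s=ctrl.get_image('scene')[:,:,::-1]
cv2.imwrite('pics/w4.png',np.hstack([cv2.resize(w[130:270,230:370],(400,400),interpolation=2),cv2.resize(s[90:190,270:370],(400,400),interpolation=2)]))
E
```

```text
time: 8.6
position: [0.499, -0.3434, 0.2837]
tool_rot: [-2.226, -2.217, 0.001]
ft_force: [1.2, 0.3, -4.7]
grip_width: 0.159
grip_force: 30.0
```

View pics/w4.png

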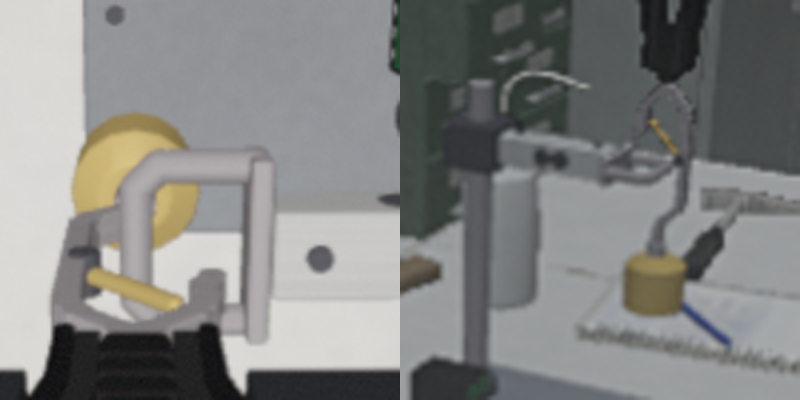

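The bar sits inside the mouth, between the hook's back and its nose and below the gate. Now I lower gently, watching the force.

```bash
for i in 1 ; do python3 inch.py '0 0 0.002 0 0;0 0 0.004 0 0;0 0 0.006 0 0;0 0 0.008 0 0;0 0 0.008 0 0' | sed -n '1,4p'; done; python3 inch.py '0 0 0.001 0 0;0 0 0.002 0 0;0 0 0.003 0 0;0 0 0.004 0 0;0 0 0.004 0 0'| sed -n '1,4p';  python3 inch.py '0 0 0.001 0 0;0 0 0.002 0 0;0 0 0.003 0 0;0 0 0.003 0 0'| sed -n '1,4p'
```

```text
time: 9.2
position: [0.4994, -0.3429, 0.275]
tool_rot: [-2.224, -2.218, 0.0]
ft_force: [0.0, -0.7, -5.0]
time: 9.7
position: [0.4995, -0.343, 0.2714]
tool_rot: [-2.225, -2.218, 0.0]
ft_force: [-0.7, 0.4, -4.4]
time: 10.1
position: [0.4998, -0.3432, 0.2695]
tool_rot: [2.224, 2.217, -0.0]
ft_force: [-0.3, 0.1, 1.1]
```

Contact with the gate starts at TCP z about 0.270, so the bar is at about 0.214 and the seat should come at about 0.2355. I'll continue down.

```bash
for i in 1; do python3 inch.py '0 0 0.001 0 0;0 0 0.002 0 0;0 0 0.003 0 0;0 0 0.003 0 0'| sed -n '2,4p'; done; python3 inch.py '0 0 0.001 0 0;0 0 0.002 0 0;0 0 0.003 0 0;0 0 0.003 0 0'| sed -n '2,4p'
```

```text
position: [0.4992, -0.3434, 0.2655]
tool_rot: [-2.225, -2.218, 0.001]
ft_force: [-2.8, -0.4, 1.5]
position: [0.4991, -0.3431, 0.262]
tool_rot: [-2.224, -2.217, 0.001]
ft_force: [-3.3, 0.6, 0.6]
```

```bash
python3 inch.py '0 0 0.001 0 0;0 0 0.002 0 0;0 0 0.003 0 0;0 0 0.004 0 0;0 0 0.005 0 0;0 0 0.006 0 0;0 0 0.006 0 0'| sed -n '2,4p'; python3 inch.py '0 0 0.001 0 0;0 0 0.002 0 0;0 0 0.003 0 0;0 0 0.004 0 0;0 0 0.005 0 0;0 0 0.006 0 0;0 0 0.006 0 0'| sed -n '2,4p'; python3 inch.py '0 0 0.001 0 0;0 0 0.002 0 0;0 0 0.003 0 0;0 0 0.004 0 0;0 0 0.004 0 0'| sed -n '2,4p'
```

```text
position: [0.4993, -0.3429, 0.256]
tool_rot: [-2.224, -2.217, 0.001]
ft_force: [-3.5, -0.1, -1.3]
position: [0.4994, -0.343, 0.2501]
tool_rot: [-2.224, -2.218, 0.0]
ft_force: [-2.9, -0.5, -2.6]
position: [0.4995, -0.343, 0.2462]
tool_rot: [-2.224, -2.218, 0.0]
ft_force: [-3.3, -0.4, -1.9]
```

```bash
python3 inch.py '0 0 0.001 0 0;0 0 0.002 0 0;0 0 0.003 0 0;0 0 0.004 0 0;0 0 0.005 0 0;0 0 0.005 0 0'| sed -n '2,4p'; python3 inch.py '0 0 0.001 0 0;0 0 0.002 0 0;0 0 0.002 0 0'| sed -n '2,4p'; python3 inch.py '0 0 0.001 0 0;0 0 0.001 0 0'| sed -n '2,4p'
```

```text
position: [0.4991, -0.3429, 0.2407]
tool_rot: [-2.224, -2.217, 0.001]
ft_force: [-2.4, -0.3, -3.9]
position: [0.4991, -0.3429, 0.2388]
tool_rot: [-2.224, -2.217, 0.001]
ft_force: [-3.6, 0.5, -6.1]
position: [0.5012, -0.3427, 0.2388]
tool_rot: [2.222, 2.217, 0.003]
ft_force: [1.0, 0.3, -4.0]
```

```bash
for r in 1; do python3 inch.py '0 0 0 0 0;0 0 0 0 0'| sed -n '2,4p'; python3 inch.py '0 0 0.0005 0 0;0 0 0.0005 0 0'| sed -n '2,4p'; python3 inch.py '0 0 0.0005 0 0;0 0 0.0005 0 0'| sed -n '2,4p'; done
```

```text
position: [0.5006, -0.3428, 0.2391]
tool_rot: [2.223, 2.218, 0.001]
ft_force: [0.7, -0.3, -4.3]
position: [0.4998, -0.343, 0.2381]
tool_rot: [2.224, 2.218, 0.0]
ft_force: [0.3, -0.4, -3.6]
position: [0.4996, -0.343, 0.2375]
tool_rot: [-2.225, -2.218, 0.0]
ft_force: [0.2, 0.4, -4.1]
```

Sideways force is gone, so the gate has flicked shut. I keep feeling for the seat in half-millimetre steps.

```bash
python3 inch.py '0 0 0.0005 0 0;0 0 0.001 0 0;0 0 0.001 0 0'| sed -n '2,4p'; python3 inch.py '0 0 0.0005 0 0;0 0 0.0005 0 0;0 0 0.0005 0 0'| sed -n '2,4p'
```

```text
position: [0.4996, -0.343, 0.2364]
tool_rot: [-2.225, -2.218, 0.0]
ft_force: [-0.3, -0.3, -4.8]
position: [0.4996, -0.343, 0.236]
tool_rot: [2.225, 2.218, -0.0]
ft_force: [-0.3, 0.6, -4.6]
```

```bash
python3 inch.py '0 0 0.0005 0 0;0 0 0.0005 0 0;0 0 0.0005 0 0'| sed -n '2,4p'; python3 inch.py '0 0 0.0005 0 0;0 0 0.0005 0 0;0 0 0.0005 0 0'| sed -n '2,4p'
```

```text
position: [0.4996, -0.3431, 0.2358]
tool_rot: [2.225, 2.218, -0.0]
ft_force: [-0.6, 0.3, -4.0]
position: [0.4997, -0.3431, 0.2354]
tool_rot: [2.225, 2.218, -0.0]
ft_force: [-1.0, 0.1, -0.9]
```

Seat contact is about 3.5 N, with the gate shut. I hold briefly, then raise about 13 mm and feel for the gate catching.

```bash
python3 inch.py '0 0 0.0003 0 0;0 0 0.0003 0 0;0 0 0.0003 0 0;0 0 0.0003 0 0'| sed -n '1,4p'; python3 inch.py '0 0 -0.002 0 0;0 0 -0.004 0 0;0 0 -0.006 0 0;0 0 -0.008 0 0;0 0 -0.01 0 0;0 0 -0.012 0 0;0 0 -0.012 0 0'| sed -n '2,4p'; python3 inch.py '0 0 -0.001 0 0;0 0 -0.001 0 0;0 0 -0.001 0 0'| sed -n '2,4p'
```

```text
time: 16.1
position: [0.4997, -0.3431, 0.2351]
tool_rot: [2.224, 2.218, -0.0]
ft_force: [-1.3, 0.1, 1.3]
position: [0.4998, -0.3432, 0.2472]
tool_rot: [2.224, 2.218, 0.0]
ft_force: [0.3, -0.1, -3.8]
position: [0.4996, -0.343, 0.2477]
tool_rot: [2.225, 2.218, -0.0]
ft_force: [-0.7, -0.5, -4.8]
```

```bash
python3 inch.py '0 0 -0.0005 0 0;0 0 -0.001 0 0;0 0 -0.001 0 0'| sed -n '2,4p'; python3 inch.py '0 0 -0.0005 0 0;0 0 -0.001 0 0;0 0 -0.001 0 0'| sed -n '2,4p'; python3 inch.py '0 0 -0.0005 0 0;0 0 -0.0005 0 0;0 0 -0.0005 0 0'| sed -n '2,4p'
```

```text
position: [0.4997, -0.3431, 0.2488]
tool_rot: [2.225, 2.218, -0.0]
ft_force: [-0.5, -0.3, -4.2]
position: [0.4997, -0.3431, 0.2499]
tool_rot: [2.225, 2.218, -0.0]
ft_force: [-0.2, -0.1, -3.9]
position: [0.4997, -0.343, 0.2503]
tool_rot: [2.225, 2.218, -0.0]
ft_force: [0.5, 0.2, -3.9]
```

```bash
python3 inch.py '0 0 -0.0005 0 0;0 0 -0.0005 0 0;0 0 -0.0005 0 0'| sed -n '2,4p'; python3 inch.py '0 0 -0.0005 0 0;0 0 -0.0005 0 0;0 0 -0.0005 0 0'| sed -n '2,4p'; python3 inch.py '0 0 -0.0005 0 0;0 0 -0.0005 0 0;0 0 -0.0005 0 0'| sed -n '2,4p'
```

```text
position: [0.4997, -0.343, 0.2508]
tool_rot: [2.225, 2.218, -0.0]
ft_force: [-0.2, 0.2, -3.6]
position: [0.4996, -0.343, 0.2512]
tool_rot: [-2.225, -2.218, 0.0]
ft_force: [-0.2, -0.6, -4.0]
position: [0.4996, -0.343, 0.2516]
tool_rot: [-2.225, -2.218, 0.0]
ft_force: [0.1, 0.1, -4.6]
```

```bash
python3 inch.py '0 0 -0.0005 0 0;0 0 -0.0005 0 0;0 0 -0.0005 0 0'| sed -n '2,4p'; python3 inch.py '0 0 -0.0005 0 0;0 0 -0.0005 0 0;0 0 -0.0005 0 0'| sed -n '2,4p'; python3 inch.py '0 0 -0.0005 0 0;0 0 -0.0005 0 0;0 0 -0.0005 0 0'| sed -n '2,4p'
```

```text
position: [0.4995, -0.343, 0.252]
tool_rot: [-2.224, -2.218, 0.0]
ft_force: [0.7, -0.5, -7.0]
position: [0.4995, -0.343, 0.2524]
tool_rot: [-2.224, -2.218, 0.0]
ft_force: [1.5, -1.2, -8.6]
position: [0.4996, -0.3429, 0.2529]
tool_rot: [-2.224, -2.218, 0.0]
ft_force: [1.1, 0.1, -9.1]
```

The gate holds a tug of about 4.7 N. I lower back to the seat until the ring carries the weight (wrist force about 0).

```bash
python3 inch.py '0 0 0 0 0;0 0 0 0 0;0 0 0.003 0 0;0 0 0.006 0 0;0 0 0.009 0 0;0 0 0.012 0 0;0 0 0.014 0 0;0 0 0.016 0 0;0 0 0.0165 0 0;0 0 0.017 0 0;0 0 0.0172 0 0;0 0 0.0172 0 0;0 0 0.0172 0 0'| sed -n '1,4p'
```

```text
time: 21.1
position: [0.4997, -0.343, 0.2362]
tool_rot: [2.225, 2.218, -0.0]
ft_force: [-0.2, 0.1, -4.8]
```

```bash
python3 inch.py '0 0 0.0005 0 0;0 0 0.0008 0 0;0 0 0.0008 0 0;0 0 0.0008 0 0'| sed -n '1,4p';python3 inch.py '0 0 0.0003 0 0;0 0 0.0003 0 0;0 0 0.0003 0 0'| sed -n '1,4p'
```

```text
time: 21.5
position: [0.4997, -0.3431, 0.2356]
tool_rot: [2.224, 2.218, -0.0]
ft_force: [-1.5, 0.1, -2.1]
time: 21.8
position: [0.4997, -0.3431, 0.2353]
tool_rot: [2.224, 2.218, -0.0]
ft_force: [-0.4, 1.5, -0.7]
```

```bash
python3 inch.py '0 0 0 0 0.2;0 0 0 0 0.25;0 0 0 0 0.35;0 0 0 0 0.45;0 0 0 0 0.45;0 0 0 0 0.45;0 0 0 0 0.45;0 0 0 0 0.45;0 0 0 0 0.45;0 0 0 0 0.45;0 0 0 0 0.45;0 0 0 0 0.45'
python3 - <<'E'
from h import *
w=ctrl.get_image('wrist')[:,:,::-1];s=ctrl.get_image('scene')[:,:,::-1]
cv2.imwrite('pics/w5.png',np.hstack([cv2.resize(w[130:330,180:380],(400,400),interpolation=2),cv2.resize(s[90:190,270:370],(400,400),interpolation=2)]))
E
```

```text
time: 23.0
position: [0.4996, -0.3431, 0.235]
tool_rot: [2.225, 2.218, -0.0]
ft_force: [-0.2, -0.0, -0.4]
grip_width: 0.451
grip_force: 0.0
```

View pics/w5.png

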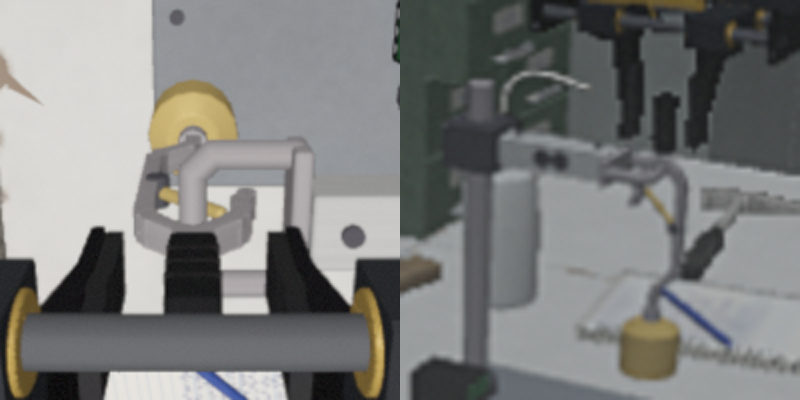

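The weight hangs on the bar with the gate shut, and the grip is free between the open fingers. I withdraw upwards, let it settle and check it's still by differencing images.

```bash
python3 inch.py '0 0 -0.02 0 0.45;0 0 -0.04 0 0.45;0 0 -0.06 0 0.45;0 0 -0.09 0 0.45;0 0 -0.12 0 0.45;0 0 -0.15 0 0.45;0 0 -0.15 0 0.45;0 0 -0.15 0 0.45;0 0 -0.15 0 0.45;0 0 -0.15 0 0.45;0 0 -0.15 0 0.45;0 0 -0.15 0 0.45;0 0 -0.15 0 0.45;0 0 -0.15 0 0.45;0 0 -0.15 0 0.45;0 0 -0.15 0 0.45;0 0 -0.15 0 0.45;0 0 -0.15 0 0.45;0 0 -0.15 0 0.45;0 0 -0.15 0 0.45'
cat > b.py <<'E'
from h import *
f=[]
for k in range(6):
    s=ctrl.get_image('scene')[145:190,315:350].astype(np.uint8)
    h=cv2.cvtColor(s,cv2.COLOR_RGB2HSV);m=cv2.inRange(h,(15,70,40),(35,255,255))
    M=cv2.moments(m,True);f.append((M['m10']/M['m00'],M['m01']/M['m00'],M['m00']))
print(np.round(f,2).tolist())
E
python3 b.py; python3 inch.py '0 0 0 0 0.45;0 0 0 0 0.45;0 0 0 0 0.45;0 0 0 0 0.45;0 0 0 0 0.45;0 0 0 0 0.45;0 0 0 0 0.45;0 0 0 0 0.45;0 0 0 0 0.45;0 0 0 0 0.45;0 0 0 0 0.45;0 0 0 0 0.45;0 0 0 0 0.45;0 0 0 0 0.45;0 0 0 0 0.45;0 0 0 0 0.45;0 0 0 0 0.45;0 0 0 0 0.45;0 0 0 0 0.45;0 0 0 0 0.45' | head -1; python3 b.py
```

```text
time: 25.1
position: [0.4996, -0.343, 0.385]
tool_rot: [2.225, 2.218, -0.0]
ft_force: [0.4, 0.0, 0.4]
grip_width: 0.454
grip_force: 0.0
[[16.84, 31.58, 183.0], [16.88, 31.61, 181.0], [16.88, 31.61, 181.0], [16.88, 31.61, 181.0], [16.88, 31.61, 181.0], [16.88, 31.61, 181.0]]
time: 27.4
[[16.92, 31.55, 183.0], [16.92, 31.59, 182.0], [16.88, 31.61, 181.0], [16.92, 31.59, 182.0], [16.88, 31.61, 181.0], [16.85, 31.62, 182.0]]
```

It is still, so I hand in the job.

```bash
python3 -c "
from bench import ctrl
print(ctrl.close_job())"
```

```text
the job is handed in; nothing more can be done
None
```

The check weight is hanging still and free on the ring with its gate shut; the shut gate held a tug of about 4.7 N, forces on the load cell read well under 20 N, and I handed the job in at about 28 s, though it returned no verdict.

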